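# Close the rover's control box and hold the code reader on its label

## Robot

A 6-joint arm with a two-finger parallel gripper is mounted at the origin on the work surface. World frame = base frame: x ahead of the robot, y to its left, z up, the work surface at z = 0. Lengths are in m, angles in rad, forces in N, time in s.
With the tool pointing down it reaches from about 0.35 to 0.875 m from the base axis. Payload 4.2 kg.
Tool frame: the origin (TCP) lies on the mounting face of the last link; the fingertips stand 173 mm ahead of it and the grasp point (between the pads) lies 155 mm ahead of it (bot.tip_extent is the distance from the TCP to the fingertips, in m); z points along the fingers, y is the direction in which the jaws open and shut (so a half turn about z gives the same grasp; the last joint's range is limited). The gripper opens to 85 mm and grips with 20 to 120 N. Pads are 22 mm wide; open, the fingers measure 114 mm over their backs; the gripper's body (76 mm by 85 mm) begins 54 mm behind the grasp point. The pads swing forward as they close: fully open they stand 13 mm farther back than shut.
Start: joints at [-0.94, 0.385, 0.008, 0, -1.194, -0.259], TCP at [0.227, -0.582, 0.405] pointing down, gripper open.
Joint ranges: [-3.14, 3.14], [-1.21, 2.06], [-1.07, 1.41], [-3.16, 2.05], [-2.99, -0.16], [-3.1, 3.1]. Speed limits (rad/s): [2.79, 2.79, 3.14, 3.14, 3.14, 3.14].

## Interface

Orientations are given as a rotation vector (axis times angle).
In Python, from workcell import bot, cams, look_for, landmark_of gives the robot as it stands. Calls block until the motion is done:
- bot.move_pose(position, orientation): joint-space move of the TCP to a pose.
- bot.move_linear(position, rot=None, rate=0.15, guard=None): straight line of the TCP; rot=None keeps the orientation; rate is the mean speed in m/s. With guard (N) it stops when the force on the tool has changed by that much, and returns True; else False.
- bot.movej(angles): joint-space move.
- bot.command_gripper(opening, f_grip=None): finger opening in m; f_grip is the grip in N (None keeps the last); returns when the fingers have stopped.
- bot.sleep(seconds).
- bot.ik(position, orientation): joint angles nearest the present ones, or None.
- bot.sense(): the state.
- cams.get_image(name): name is "side" or "top" or "wrist"; returns a dict with "img" (480x640x3 uint8, red, green, blue), "fx", "fy", "cx", "cy" (pixels), "extrinsics" (4x4, takes a point from world to camera coordinates); the wrist camera has in their place "mount" (4x4, takes a point from camera to tool coordinates, whose origin is the TCP and whose axes are the flange's). Camera axes: x right, y down, z forward; pixel columns grow to the right and rows downward; lengths in m; the calibration is good to about 2 mm. The wrist camera is an equidistant fisheye: a pixel r from the principal point sees the ray r / f radians off the axis. A picture is of the moment at which its call begins: read the wrist's pose just before it. There is no depth.
A pose or a line that the arm cannot do raises bot.Unreachable and nothing moves.
- bot.hand_in(): hands the job in, once; it reports no verdict.
Trained networks look in a picture, given as the dict that the camera call returned (one of the last four; its "shot" number tells which), for a name from the list of things; names that differ only in an ending like _2 or _b are one class to them, and where a whole thing is asked for, a point or a joint stands for the part that bears it (a point fixed in the world has none). Each returns a list of dicts, best first, with "confidence" (0 to 1); they miss things now and then, are a little off and sometimes report something else, mostly with a low value. They report only what shows in the picture. A call takes as long as a camera call. They do not tell look-alikes from the thing itself.
- look_for(target, picture): "box" ([left, top, right, bottom] in pixels, round what is visible of it).
- landmark_of(target, picture): "position" ([column, row] in pixels: a listed point, or the origin of a listed thing).
The state is a dict: "time_s": time; "joints": joint angles; "joint_velocities": joint speeds; "joint_efforts": joint torques, N m; "tcp_pos": TCP position; "orientation": TCP orientation; "ft_force": force on the tool from outside, world axes, zero at the start; "ft_torque": the same for the moment, N m; "gripper_width": finger opening in m.
Only numpy, scipy, OpenCV 4.12 (cv2) and the standard library are available. Lean on these libraries where they do the work, as an engineer would, in place of code of your own. Each camera call takes 0.05 s, during which the arm holds its last target. There are 200 camera calls.

## Task

Put the white cover on the rover's open control box so that it sits flush all round (either way round; lower it, do not drop it), and let go of it. Then draw the blue stick-shaped code reader out of its stand and hold it up slanted, about halfway between upright and level, nose down, with its nose about 8 cm from the code label on the cover and pointing straight at the label; finish while still holding it there, touching neither cover nor rover. Leave the rover where it stands and do not disturb the motor, the battery and the flask.

Things in the scene. Friction and masses are not known exactly. Their poses are not given: they have to be found in the camera images.
- cover: White cover plate 110 x 70 x 5 mm (own x by y) of 90 g, lying on the table, label up. Origin: centre of the underside of its locating lip; z up through the plate. From the origin up: a grey lip 97 x 57 mm, 12 mm deep (the lowest 4 mm only 92 x 52 mm as a lead-in), the plate from 12 to 17 mm, and on it an orange grip ridge, 14 mm thick along x, 50 mm long along y, from 17 to 43 mm, centred. The code label lies on the plate at the +x end.
- cover_tag (a point): Centre of the code label on top of the cover: a 28 mm white square with black squares, 36 mm from the cover's centre along its +x, 17.5 mm above the cover's origin.
- rover: Tracked rover, loose on the table, about 0.9 kg, 170 mm long (own x), 152 mm wide (own y); black tracks 46 mm high on both sides, a grey open control box between and above them, a white two-eyed sensor at the -x end, a red bumper at the +x end. Origin: centre of its underside.
- rover_rim (a point): Centre of the open mouth of the rover's control box, at rim height (82 mm above the table). Axes as the rover's. The box is 110 mm (x) by 70 mm (y) outside, walls 4 mm, so the opening is 102 x 62 mm and the cover's lip has 2.5 mm play on each side; 44 mm deep. With the cover seated its plate's underside lies on the rim, so the cover's origin is 12 mm below this point.
- stand: Black block 90 x 80 x 65 mm on a steel foot 110 x 100 x 8 mm, screwed to the table: stand of the reader. Origin: centre of its underside.
- stand_mouth (a point): Centre of the stand's socket at its top face, 65 mm above the table; the socket is 40 mm (stand x) by 32 mm (stand y), 55 mm deep, straight up and down.
- reader: Stick-shaped code reader, 160 mm long, section 34 mm (own x) by 26 mm (own y), about 160 g, flat sided; nose end grey for 60 mm, the rest blue. Stands nose down in the stand's socket, standing 105 mm out of it; to be gripped by its flat sides on the blue upper half. Origin: centre of the nose face; z runs from the nose along the stick to the tail (up at the start); it looks along its own -z. Centre of mass about 85 mm from the nose.
- reader_focus (a point): Reading point of the reader: 80 mm straight ahead of its nose face, on its axis (own z = -80 mm). Below the table top at the start.
- motor: Bystander: white and grey motor block 90 x 46 x 42 mm with an orange disc on one side, loose. Origin: centre of its underside.
- battery: Bystander: grey battery pack 70 x 50 x 24 mm with a yellow patch, loose. Origin: centre of its underside.
- flask: Bystander: black drinking flask, 64 mm across, 202 mm tall, with a blue ball on top, loose. Origin: centre of its underside.
Things that resemble listed ones, but are neither listed nor needed, are in the scene too. Of the things shaped like the stand, the black one is meant. What is shaped like the cover but yellow is not meant.

How it is judged:
By the outcome, as a careful person would: the job done as asked, in the order asked, and still so for the second after the job is handed in, while the arm keeps its last pose, push and grip.
It also fails if it takes over 61 s, if anything falls off the work surface, if the arm or the gripper's body presses on something with over 40 N, if the wrist force passes 120 N, or if a joint passes its speed limit or range.

## Working session

There is one attempt and no reset: what is moved stays moved. The work goes in short steps, each a Python script; the robot and the scene stay as the last script left them, time stands still between calls to the robot, and variables do not carry over. Pictures are saved under pics/ and viewed, about 8 in all and at most 12, crops included, and the job is handed in when it is done.

```bash
mkdir -p pics; ls; python3 - <<'E'
from workcell import bot,cams,look_for,landmark_of
import cv2,numpy as np
for n in ["top","side"]:
    p=cams.get_image(n); cv2.imwrite(f"pics/{n}0.png",p["img"][:,:,::-1])
    print(n,p["fx"],p["cx"],p["cy"],np.round(p["extrinsics"],4).tolist())
    for t in ["cover","cover_tag","rover","rover_rim","stand","stand_mouth","reader"]:
        print(t,[(np.round(d["position"],1).tolist(),round(d["confidence"],2)) for d in landmark_of(t,p)])
        if t in("rover","cover","reader"):print(' box',[(np.round(d["box"]).tolist(),round(d["confidence"],2)) for d in look_for(t,p)])
print(bot.sense())
E
```

```text
pics
top 476.75784271833953 323.00075957051513 236.5356350030118 [[-0.0254, -0.9997, -0.0004, 0.0386], [-0.9817, 0.025, -0.1886, 0.575], [0.1885, -0.0044, -0.9821, 0.987], [0.0, 0.0, 0.0, 1.0]]
cover [([413.8, 277.4], 0.89), ([487.2, 282.8], 0.68)]
 box [([391.0, 256.0, 443.0, 292.0], 0.95), ([469.0, 257.0, 505.0, 304.0], 0.62), ([291.0, 225.0, 364.0, 307.0], 0.42)]
cover_tag [([401.2, 276.5], 0.95), ([482.8, 263.6], 0.58)]
rover [([325.2, 267.9], 0.73)]
 box [([289.0, 228.0, 367.0, 305.0], 0.58)]
rover_rim [([326.9, 265.7], 0.61)]
stand [([214.3, 356.8], 0.81), ([213.0, 277.8], 0.69)]
stand_mouth [([203.7, 360.1], 0.85), ([204.1, 274.1], 0.55)]
reader [([209.2, 278.5], 0.76)]
 box [([184.0, 262.0, 214.0, 287.0], 0.9), ([188.0, 250.0, 235.0, 307.0], 0.54)]
side 591.794653644642 316.9224783686821 245.44060994843454 [[-0.8874, -0.4607, 0.0142, 0.5036], [-0.3547, 0.663, -0.6593, 0.22], [0.2944, -0.5901, -0.7518, 1.2214], [0.0, 0.0, 0.0, 1.0]]
cover [([380.6, 216.4], 0.95), ([407.2, 181.6], 0.8)]
 box [([361.0, 193.0, 400.0, 232.0], 0.6), ([387.0, 168.0, 435.0, 195.0], 0.59), ([298.0, 15
[... 370 characters left out ...]
 350.0], 0.8)]
{'time_s': 1.1, 'joints': array([-9.40417621e-01,  3.84729115e-01,  7.88645287e-03,  2.65378691e-05,
       -1.19397178e+00, -2.58594137e-01]), 'joint_velocities': array([ 0.00072763,  0.00029169, -0.00038885, -0.00067905, -0.00052868,
        0.00028352]), 'joint_efforts': array([-1.94917748e-04, -3.92101121e+01,  1.88621181e+01,  4.19068605e+00,
       -4.64673940e-04,  8.09476326e-07]), 'tcp_pos': array([ 0.22706453, -0.5822824 ,  0.40469311]), 'orientation': array([ 5.80649727e-01, -3.08743605e+00, -9.02022949e-06]), 'ft_force': array([-0.73864049,  0.65148808,  1.28251391]), 'ft_torque': array([-0.03079968,  0.050794  ,  0.05312988]), 'gripper_width': 0.08568801971270654}
```

```bash
python3 - <<'E'
import cv2
a=cv2.imread("pics/top0.png")[200:420,150:530];cv2.imwrite("pics/top0c.png",cv2.resize(a,None,fx=2.1,fy=2.1,interpolation=cv2.INTER_CUBIC))
a=cv2.imread("pics/side0.png")[140:430,230:490];cv2.imwrite("pics/side0c.png",cv2.resize(a,None,fx=2,fy=2,interpolation=cv2.INTER_CUBIC))
E
```

```text
(no output)
```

View pics/top0c.png

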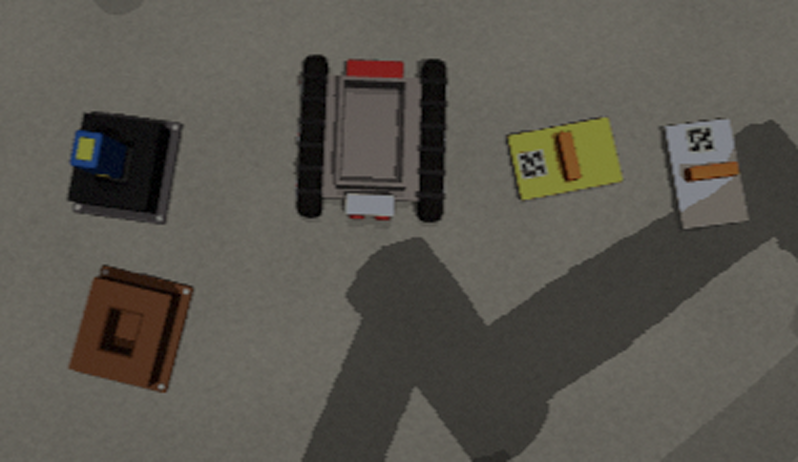

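View pics/side0c.png

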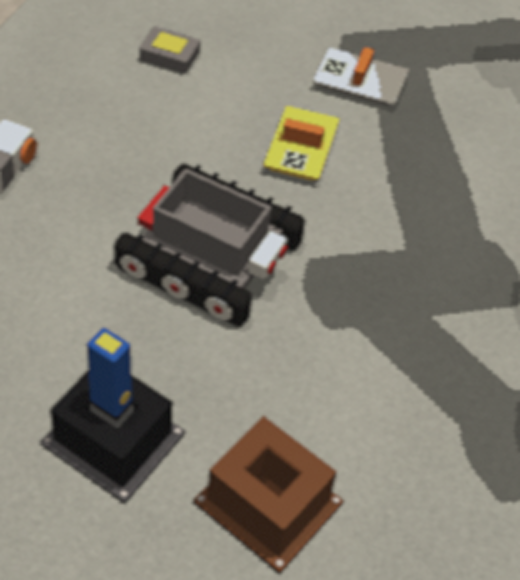

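```bash
cat >h.py <<'E'
from workcell import bot,cams,look_for,landmark_of
import cv2,numpy as np
from scipy.spatial.transform import Rotation as R
def snap(name,save=None):
    s=bot.sense(); p=cams.get_image(name)
    if name=="wrist":
        T=np.eye(4);T[:3,:3]=R.from_rotvec(s["orientation"]).as_matrix();T[:3,3]=s["tcp_pos"]
        p["c2w"]=T@np.array(p["mount"])
    else: p["c2w"]=np.linalg.inv(p["extrinsics"])
    p["fish"]=name=="wrist"
    if save: cv2.imwrite(f"pics/{save}.png",p["img"][:,:,::-1])
    return p
def ray(p,uv):
    x=(uv[0]-p["cx"])/p["fx"];y=(uv[1]-p["cy"])/p["fy"]
    if p["fish"]:
        r=np.hypot(x,y);k=np.sin(r)/max(r,1e-9);d=np.array([x*k,y*k,np.cos(r)])
    else: d=np.array([x,y,1.])
    d=p["c2w"][:3,:3]@d; return p["c2w"][:3,3],d/np.linalg.norm(d)
def onz(p,uv,z):
    o,d=ray(p,uv);return o+d*(z-o[2])/d[2]
def tri(obs):
    A=0;b=0
    for p,uv in obs:
        o,d=ray(p,uv);M=np.eye(3)-np.outer(d,d);A=A+M;b=b+M@o
    return np.linalg.solve(A,b)
def proj(p,X):
    X=np.asarray(X,float);c=(X-p["c2w"][:3,3])@p["c2w"][:3,:3]
    if p["fish"]:
        h=np.linalg.norm(c[...,:2],axis=-1);k=np.arctan2(h,c[...,2])/np.maximum(h,1e-9)
        n=c[...,:2]*k[...,None]
    else: n=c[...,:2]/c[...,2:]
    return n*[p["fx"],p["fy"]]+[p["cx"],p["cy"]]
def ortho(p,xy,z,half=.1,step=.0005):
    """top-down map at height z: row 0 = +x side, col 0 = +y side"""
    n=int(2*half/step);g=(np.arange(n)-(n-1)/2)*step
    gx,gy=np.meshgrid(xy[0]-g,xy[1]-g,indexing="ij")
    m=proj(p,np.stack([gx,gy,np.full_like(gx,z)],-1)).astype(np.float32)
    return cv2.remap(np.ascontiguousarray(p["img"][:,:,::-1]),m[...,0],m[...,1],cv2.INTER_CUBIC)
def o2w(rc,xy,n,step=.0005):  # (col,row)->world
    return np.array([xy[0]-(rc[1]-(n-1)/2)*step,xy[1]-(rc[0]-(n-1)/2)*step])
def down(yaw): # tool down, tool y (jaws) along heading yaw (rad, from world x)
    y=np.array([np.cos(yaw),np.sin(yaw),0]);z=np.array([0,0,-1.]);x=np.cross(y,z)
    return R.from_matrix(np.stack([x,y,z],1)).as_rotvec()
def lm(t,p,near=None,k=2):
    L=landmark_of(t,p)
    return [(np.array(d["position"]),d["confidence"]) for d in L]
E
python3 - <<'E'
from h import *
t=snap("top");s=snap("side");w=snap("wrist","w0")
np.set_printoptions(precision=4,suppress=True)
print(np.array(w["mount"]),w["fx"],w["cx"],w["cy"],bot.tip_extent)
for n,uv,z in [("cover",(487.2,282.8),0),("tag",(482.8,263.6),.0175),("rim",(326.9,265.7),.082),("rover",(325.2,267.9),0),("mouthB",(204.1,274.1),.065),("stand",(213,277.8),0)]: print(n,onz(t,uv,z))
for n,uv,z in [("cover",(407.2,181.6),0),("tag",(395.3,169.7),.0175),("rim",(338.8,239.8),.082),("rover",(330.7,270.2),0),("mouthB",(284.9,339.7),.065),("stand",(288.7,359),0)]: print(n,onz(s,uv,z))
for n in("motor","battery","flask"):print(n,[(onz(t,u,0),c) for u,c in lm(n,t)],[(onz(s,u,0),c) for u,c in lm(n,s)])
E
```

```text
[[-0.0009 -0.9499 -0.3125  0.0804]
 [ 1.     -0.0009  0.0001  0.001 ]
 [-0.0004 -0.3125  0.9499  0.0306]
 [ 0.      0.      0.      1.    ]] 371.64829954431775 318.6584245157449 235.7315560611262 0.1734
cover [ 0.4705 -0.3445 -0.    ]
tag [ 0.5121 -0.3324  0.0175]
rim [0.508  0.0175 0.082 ]
rover [0.5136 0.0205 0.    ]
mouthB [0.4988 0.2794 0.065 ]
stand [0.4975 0.2751 0.    ]
cover [ 0.4725 -0.3323  0.    ]
tag [ 0.5122 -0.3416  0.0175]
rim [0.5118 0.0048 0.082 ]
rover [0.5163 0.0301 0.    ]
mouthB [0.4958 0.2758 0.065 ]
stand [0.4882 0.2772 0.    ]
motor [(array([0.7968, 0.0153, 0.    ]), 0.79)] [(array([0.7913, 0.0137, 0.    ]), 0.71)]
battery [(array([ 0.7148, -0.2651,  0.    ]), 0.74)] []
flask [(array([0.7142, 0.2938, 0.    ]), 0.86)] []
```

```bash
python3 - <<'E'
from h import *
np.set_printoptions(precision=4,suppress=True)
for y in (0,np.pi):
    print(y,bot.ik([.475,-.338,.36],down(y)),bot.ik([.51,.02,.36],down(y)))
bot.move_pose([.475,-.338,.36],down(0 if bot.ik([.475,-.338,.36],down(0)) is not None else np.pi))
w=snap("wrist","w1");t=snap("top","top1")
print(bot.sense()["joints"],bot.sense()["time_s"],[(u,c,onz(w,u,.0175)) for u,c in lm("cover_tag",w)],[(u,c,onz(w,u,0)) for u,c in lm("cover",w)])
a=ortho(w,(.475,-.338),.017);b=ortho(t,(.475,-.338),.017)
cv2.imwrite("pics/o1.png",np.hstack([a,b]))
E
```

```text
0 [-0.3408  0.3491 -0.1642  0.     -1.0575 -2.8008] [ 0.3576  0.23   -0.3363  0.     -1.0044  2.7839]
3.141592653589793 [-0.3408  0.3491 -0.1642  0.     -1.0575  0.3408] [ 0.3576  0.23   -0.3363  0.     -1.0044 -0.3576]
[-0.3414  0.3491 -0.1641  0.     -1.0575 -2.8006] 3.825 [(array([354.4, 204.7]), 0.84, array([ 0.5052, -0.3314,  0.0175]))] [(array([338.6,  33.8]), 0.91, array([ 0.4917, -0.1813,  0.    ])), (array([314.1, 207. ]), 0.88, array([ 0.4701, -0.3378,  0.    ]))]
```

View pics/o1.png

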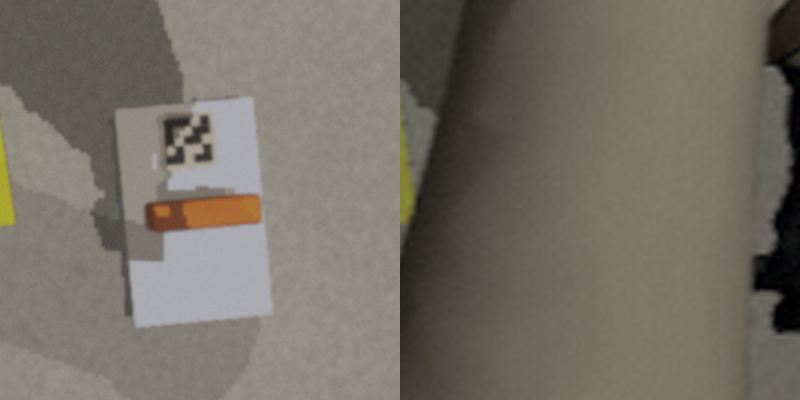

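```bash
cat >>h.py <<'E'
from scipy.optimize import differential_evolution
def fit(p,x0,z,rects,rng=(.008,.008,.06)):
    """pose (x,y,yaw) for which the outlines (lx,ly) at height z carry most edge contrast"""
    img=cv2.GaussianBlur(p["img"],(0,0),.6).astype(np.float32)
    P=[];N=[]
    for lx,ly in rects:
        a=np.linspace(-.46,.46,60)
        for sx in(-1,1):
            P.append(np.c_[np.full(60,sx*lx/2),a*ly]);N.append(np.tile([sx,0],(60,1)))
            P.append(np.c_[a*lx,np.full(60,sx*ly/2)]);N.append(np.tile([0,sx],(60,1)))
    P=np.vstack(P);N=np.vstack(N)
    def val(q,d):
        c,s=np.cos(q[2]),np.sin(q[2]);X=(P+N*d)@np.array([[c,s],[-s,c]])+q[:2]
        m=proj(p,np.c_[X,np.full(len(X),z)]).astype(np.float32)
        return cv2.remap(img,m[None,:,0],m[None,:,1],cv2.INTER_LINEAR)[0]
    f=lambda q:-np.minimum(np.linalg.norm(val(q,.0012)-val(q,-.0012),axis=1),60).mean()
    r=differential_evolution(f,[(a-b,a+b) for a,b in zip(x0,rng)],seed=1,tol=1e-6,maxiter=80)
    return r.x,-r.fun
E
python3 - <<'E'
from h import *
np.set_printoptions(precision=4,suppress=True)
bot.move_pose([.469,-.335,.34],down(np.pi+.09))
w=snap("wrist","w2");q,f=fit(w,(.469,-.335,.09),.017,[(.11,.07)])
print(q,f,bot.sense()["joints"],bot.sense()["time_s"],[(u,c,onz(w,u,.0175)) for u,c in lm("cover_tag",w)],[(u,c,onz(w,u,0)) for u,c in lm("cover",w)])
a=ortho(w,q[:2],.017)
c,s=np.cos(q[2]),np.sin(q[2])
X=np.array([[1,1],[1,-1],[-1,-1],[-1,1]])*[.055,.035]@np.array([[c,s],[-s,c]])
cv2.polylines(a,[np.int32(199.5-X[:,::-1]/.0005)],True,(0,255,0),1)
# rover from here too, and from the top camera
bot.move_pose([.51,.018,.42],down(np.pi))
w=snap("wrist","w3");t=snap("top","top3")
for p in(w,t): print(fit(p,(.51,.014,0),.082,[(.11,.07),(.102,.062)],(.014,.014,.12)),[(onz(p,u,.082),c) for u,c in lm("rover_rim",p)])
q,_=fit(w,(.51,.014,0),.082,[(.11,.07),(.102,.062)],(.014,.014,.12))
b=ortho(w,q[:2],.082);c,s=np.cos(q[2]),np.sin(q[2])
X=np.array([[1,1],[1,-1],[-1,-1],[-1,1]])*[.055,.035]@np.array([[c,s],[-s,c]])
cv2.polylines(b,[np.int32(199.5-X[:,::-1]/.0005)],True,(0,255,0),1)
cv2.imwrite("pics/o2.png",np.hstack([a,b]));print(bot.sense()["time_s"])
E
```

```text
[ 0.4689 -0.3354  0.0922] 56.09223556518555 [-0.3393  0.3569 -0.2074 -0.     -1.0064  0.4292] 6.6917 [(array([271.5, 216.6]), 0.98, array([ 0.5071, -0.3313,  0.0175])), (array([290.4, 389.4]), 0.77, array([ 0.4813, -0.15  ,  0.0175]))] [(array([287.8, 348.1]), 0.75, array([ 0.4871, -0.1907,  0.    ])), (array([320.1, 211.2]), 0.7, array([ 0.4674, -0.3348,  0.    ]))]
(array([ 0.5138,  0.0181, -0.0732]), np.float64(47.55345153808594)) [(array([0.5154, 0.0179, 0.082 ]), 0.89)]
(array([ 0.505 ,  0.0043, -0.0357]), np.float64(21.020458221435547)) [(array([0.5149, 0.0152, 0.082 ]), 0.79)]
8.3583
```

View pics/o2.png

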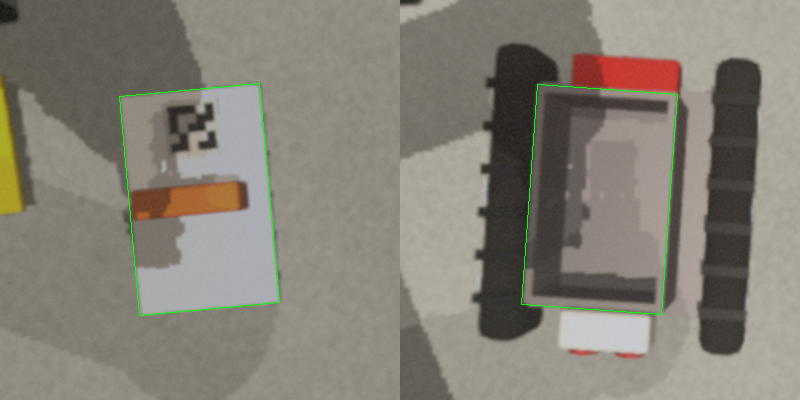

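```bash
python3 - <<'E'
from h import *
np.set_printoptions(precision=4,suppress=True)
C=np.array([.4689,-.3354]);cy=.0922
o=down(np.pi+cy)
bot.command_gripper(.05,40)
bot.move_pose([*C,.27],o)
g=bot.move_linear([*C,.194],rate=.1,guard=8)
s=bot.sense();print("down",g,s["tcp_pos"],s["ft_force"])
bot.command_gripper(0.0,40);s=bot.sense();print(s["gripper_width"],s["ft_force"],s["tcp_pos"])
bot.move_linear([*C,.25],rate=.1)
bot.move_pose([*C,.36],o)
Rv=np.array([.5138,.0181]);ry=-.0732
bot.move_pose([*Rv,.36],down(np.pi+ry))
w=snap("wrist","w4");s=bot.sense();print(s["time_s"],s["gripper_width"],s["tcp_pos"],s["ft_force"])
z=s["tcp_pos"][2]-.194+.017
print(fit(w,(*Rv,ry),z,[(.11,.07)],(.01,.01,.08)), fit(w,(*Rv,ry),.082,[(.11,.07)],(.004,.004,.03)))
E
```

```text
down False [ 0.4693 -0.3355  0.1946] [0.752  0.8487 0.0718]
0.013094817957974495 [0.4748 0.5658 3.6642] [ 0.4692 -0.3355  0.1947]
14.175 0.013032638878830854 [0.5139 0.0173 0.3596] [ 0.29    0.2732 -1.0553]
(array([ 0.5131,  0.0173, -0.0821]), np.float64(37.99363708496094)) (array([ 0.5141,  0.0169, -0.0672]), np.float64(29.348501205444336))
```

View pics/w4.png

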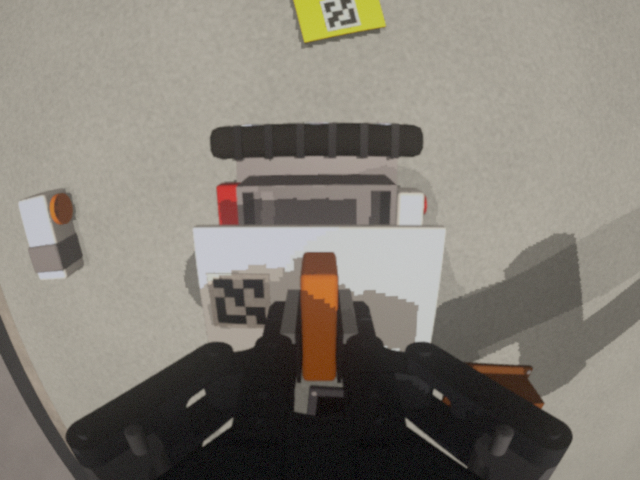

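```bash
python3 - <<'E'
from h import *
np.set_printoptions(precision=4,suppress=True)
Rv=np.array([.5141,.0181])
bot.move_linear([*Rv,.288],rate=.1)
s=bot.sense();print(s["tcp_pos"],s["ft_force"])
g=bot.move_linear([*Rv,.2625],rate=.03,guard=6)
s=bot.sense();print(g,s["time_s"],s["tcp_pos"],s["ft_force"],s["ft_torque"])
w=snap("side","s5")
a=cv2.imread("pics/s5.png")[130:330,240:460];cv2.imwrite("pics/s5c.png",cv2.resize(a,None,fx=3,fy=3,interpolation=cv2.INTER_CUBIC))
E
```

```text
[0.5145 0.0181 0.2886] [-0.0294  0.5894 -1.1892]
True 15.775 [0.5141 0.0181 0.2647] [-0.326   0.3648  4.4295] [ 0.0485 -0.047  -0.0048]
```

View pics/s5c.png

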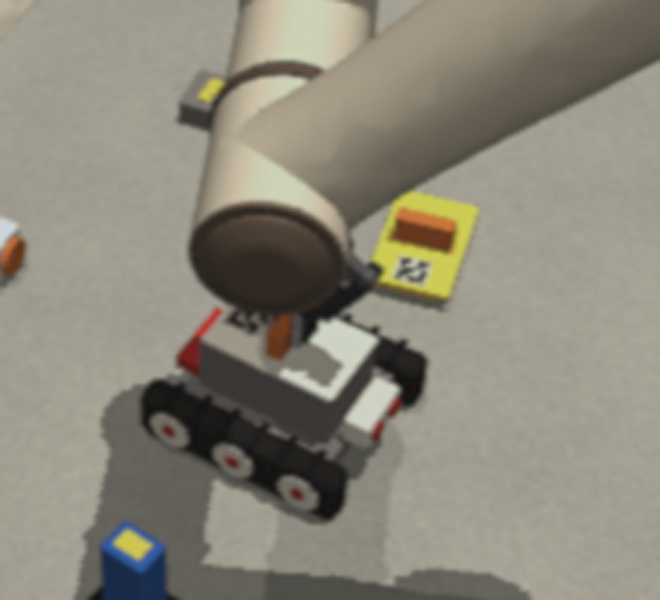

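```bash
python3 - <<'E'
from h import *
np.set_printoptions(precision=4,suppress=True)
Rv=np.array([.5141,.0181])
bot.command_gripper(.045)
bot.move_linear([*Rv,.34],rate=.12)
bot.move_pose([.513,.018,.42],down(np.pi-.0732))
w=snap("wrist","w6");q=fit(w,(.5138,.0181,-.0732),.087,[(.11,.07)],(.01,.01,.08));print(q,[(onz(w,u,.0875),c) for u,c in lm("cover_tag",w)])
a=ortho(w,(.5138,.0181),.087)
print(bot.sense()["time_s"])
y0=-.12
for y in (y0,y0+np.pi/2,y0-np.pi/2,y0+np.pi): print(y,bot.ik([.497,.277,.45],down(y)))
bot.move_pose([.497,.277,.45],down(np.pi+y0) )
w=snap("wrist","w7");b=ortho(w,(.497,.277),.170)
print([(onz(w,u,.065),c) for u,c in lm("stand_mouth",w)],[(onz(w,u,.01),c) for u,c in lm("reader",w)])
cv2.imwrite("pics/o7.png",np.hstack([a,b]));print(bot.sense()["time_s"])
E
```

```text
(array([ 0.5142,  0.0187, -0.062 ]), np.float64(55.075984954833984)) [(array([ 0.4873, -0.1324,  0.0875]), 0.82), (array([0.5507, 0.0157, 0.0875]), 0.61), (array([0.4933, 0.2586, 0.0875]), 0.32)]
17.5333
-0.12 [ 0.7931  0.2605 -0.0581 -0.     -1.2522  2.2284]
1.4507963267948965 [ 0.7931  0.2605 -0.0581  0.     -1.2522 -2.4839]
-1.6907963267948967 [ 0.7931  0.2605 -0.0581  0.     -1.2522  0.6576]
3.021592653589793 [ 0.7931  0.2605 -0.0581  0.     -1.2522 -0.9131]
[(array([0.3237, 0.2763, 0.065 ]), 0.85)] [(array([0.4908, 0.2805, 0.01  ]), 0.6), (array([0.791 , 0.0199, 0.01  ]), 0.41)]
18.7
```

View pics/o7.png

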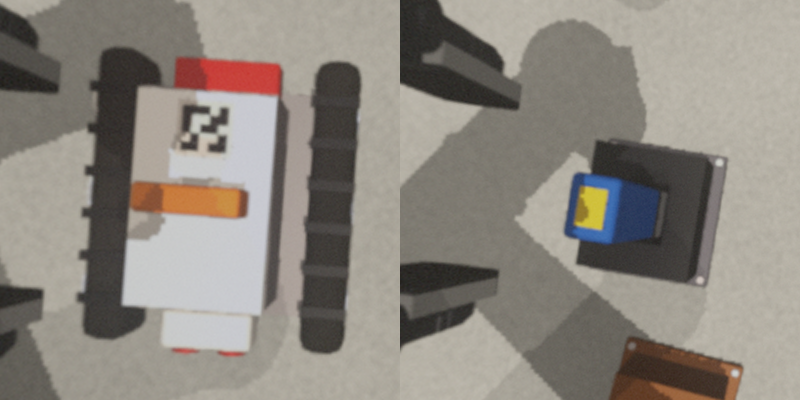

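```bash
python3 - <<'E'
from h import *
np.set_printoptions(precision=4,suppress=True)
w=snap("wrist","w8")
q=fit(w,(.4928,.280,-.09),.170,[(.034,.026)],(.006,.006,.12));print(q,[(onz(w,u,.065),c) for u,c in lm("stand_mouth",w)])
print(fit(w,(.490,.280,-.09),.065,[(.09,.08)],(.012,.012,.15)))
t=snap("top");print(fit(t,(.4928,.280,-.09),.170,[(.034,.026)],(.008,.008,.15)))
b=ortho(w,q[0][:2],.170);c,s=np.cos(q[0][2]),np.sin(q[0][2])
X=np.array([[1,1],[1,-1],[-1,-1],[-1,1]])*[.017,.013]@np.array([[c,s],[-s,c]])
cv2.polylines(b,[np.int32(199.5-X[:,::-1]/.0005)],True,(0,255,0),1);cv2.imwrite("pics/o8.png",cv2.resize(b[100:300,100:300],None,fx=2,fy=2))
T=np.array([.5499,.0163,.0875])
for az in range(-180,180,30):   # azimuth from label to reader
    a=np.radians(az);d=-np.array([np.cos(a),np.sin(a),1])/2**.5*np.array([1,1,1]);d[:2]=-np.array([np.cos(a),np.sin(a)])/2**.5
    for roll in range(0,360,90):
        h=np.array([-np.sin(a),np.cos(a),0]);y=R.from_rotvec(d*np.radians(roll)).apply(h);x=np.cross(y,d)
        o=R.from_matrix(np.stack([x,y,d],1)).as_rotvec();P=T-d*.357
        j=bot.ik(P,o);j2=bot.ik(P-d*.07,o)
        if j is not None: print(az,roll,P,j,j2 is not None)
E
```

```text
(array([ 0.4929,  0.2807, -0.1608]), np.float64(59.54146194458008)) [(array([0.3254, 0.2749, 0.065 ]), 0.66)]
(array([ 0.4933,  0.2762, -0.1652]), np.float64(41.69396209716797))
(array([ 0.4937,  0.2795, -0.1747]), np.float64(43.20314025878906))
-150 0 [ 0.3313 -0.1099  0.3399] [-0.1857 -0.0797 -0.5396 -0.8613 -0.6523  2.863 ] True
-150 90 [ 0.3313 -0.1099  0.3399] [-0.1857 -0.0797 -0.5396 -0.8613 -0.6523  1.2923] True
-150 180 [ 0.3313 -0.1099  0.3399] [-0.1857 -0.0797 -0.5396 -0.8613 -0.6523 -0.2785] True
-150 270 [ 0.3313 -0.1099  0.3399] [-0.1857 -0.0797 -0.5396 -0.8613 -0.6523 -1.8493] True
-120 0 [ 0.4237 -0.2023  0.3399] [-0.4081  0.2222 -0.2028 -0.8552 -1.1964 -2.9059] True
-120 90 [ 0.4237 -0.2023  0.3399] [-0.4081  0.2222 -0.2028 -0.8552 -1.1964  1.8065] True
-120 180 [ 0.4237 -0.2023  0.3399] [-0.4081  0.2222 -0.2028 -0.8552 -1.1964  0.2357] True
-120 270 [ 0.4237 -0.2023  0.3399] [-0.4081  0.2222 -0.2028 -0.8552 -1.1964 -1.3351] True
-90 0 [ 0.5499 -0.2361  0.3399] [-0.3445  0.479   0.1578 -0.7282 -1.5742 -2.675 ] True
-90 90 [ 0.5499 -0.2361  0.3399] [-0.3445  0.479   0.
[... 1903 characters left out ...]
 -1.8002  0.3996] True
90 0 [0.5499 0.2687 0.3399] [ 0.7878  0.5096 -0.2323  0.5256 -1.4623 -1.0204] True
90 90 [0.5499 0.2687 0.3399] [ 0.7878  0.5096 -0.2323  0.5256 -1.4623 -2.5911] True
90 180 [0.5499 0.2687 0.3399] [ 0.7878  0.5096 -0.2323  0.5256 -1.4623  2.1212] True
90 270 [0.5499 0.2687 0.3399] [ 0.7878  0.5096 -0.2323  0.5256 -1.4623  0.5504] True
120 0 [0.4237 0.2349 0.3399] [ 0.9131  0.254  -0.7068  0.808  -1.131  -0.9451] True
120 90 [0.4237 0.2349 0.3399] [ 0.9131  0.254  -0.7068  0.808  -1.131  -2.5159] True
120 180 [0.4237 0.2349 0.3399] [ 0.9131  0.254  -0.7068  0.808  -1.131   2.1965] True
120 270 [0.4237 0.2349 0.3399] [ 0.9131  0.254  -0.7068  0.808  -1.131   0.6257] True
```

View pics/o8.png

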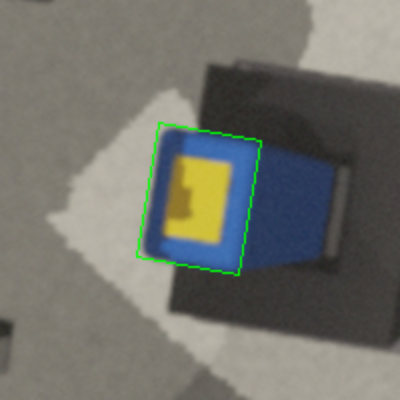

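```bash
python3 - <<'E'
from h import *
np.set_printoptions(precision=4,suppress=True)
G=np.array([.493,.2785]);o=down(-np.pi/2-.163)
bot.command_gripper(.06,60)
bot.move_pose([*G,.36],o)
g=bot.move_linear([*G,.287],rate=.1,guard=10)
s=bot.sense();print("down",g,s["tcp_pos"],s["ft_force"],s["time_s"])
bot.command_gripper(0.0,60);s=bot.sense();print(s["gripper_width"],s["ft_force"],s["tcp_pos"])
for z in(.31,.45):
    bot.move_linear([*G,z],rate=.1 if z<.4 else .15);s=bot.sense();print(s["gripper_width"],s["ft_force"],s["tcp_pos"],s["time_s"])
w=snap("wrist","w9");sd=snap("side","s9")
cv2.imwrite("pics/c9.png",np.hstack([w["img"][:,:,::-1][100:480,160:480],sd["img"][:,:,::-1][60:440,180:480]]))
E
```

```text
down False [0.4933 0.2787 0.2876] [-0.4906  0.3759 -0.6279] 21.3917
0.025391126098651975 [-0.9019  0.6592  2.245 ] [0.4933 0.2788 0.2878]
0.025308265309889593 [-0.3146 -0.9382 -2.3669] [0.4927 0.2782 0.3097] 22.175
0.02552513469062673 [-0.7137 -0.1896 -2.7379] [0.4928 0.2784 0.4486] 23.2583
```

View pics/c9.png

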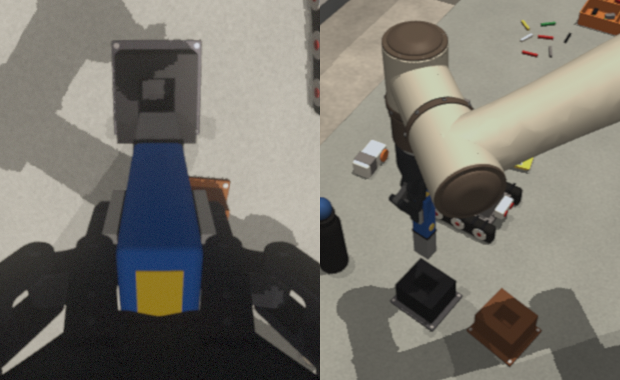

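```bash
cat >>h.py <<'E'
TAG=np.array([.5499,.0163,.0875]);L=.2777
def final(az,gap,roll=270):
    a=np.radians(az);d=-np.array([np.cos(a),np.sin(a),1])/2**.5
    h=np.array([-np.sin(a),np.cos(a),0]);y=R.from_rotvec(d*np.radians(roll)).apply(h);x=np.cross(y,d)
    return TAG-d*(L+gap),R.from_matrix(np.stack([x,y,d],1)).as_rotvec(),d
E
python3 - <<'E'
from h import *
np.set_printoptions(precision=4,suppress=True)
P,o,d=final(90,.15);bot.move_pose(P,o)
P,o,d=final(90,.08);bot.move_linear(P,rot=o,rate=.08);bot.sleep(.3)
s=bot.sense();print(s["tcp_pos"],P,s["orientation"],o,s["gripper_width"],s["time_s"])
w=snap("wrist","w10");sd=snap("side","s10");t=snap("top","t10")
Rm=R.from_rotvec(s["orientation"]).as_matrix();dz=Rm[:,2];nose=s["tcp_pos"]+dz*L
print("nose",nose,"focus",nose+.08*dz)
for n,p in(("w",w),("s",sd),("t",t)): print(n,"reader",lm("reader",p),"exp",proj(p,nose),"tag",lm("cover_tag",p),"exp",proj(p,TAG))
out=[]
for p in (w,sd,t):
    im=p["img"][:,:,::-1].copy()
    # predicted stick outline
    for z in(0,.06,.16):
        Q=[nose-dz*z+Rm[:,0]*sx*.017+Rm[:,1]*sy*.013 for sx,sy in((1,1),(1,-1),(-1,-1),(-1,1))]
        cv2.polylines(im,[np.int32(proj(p,Q))],True,(0,255,0),1)
    cv2.drawMarker(im,tuple(int(v) for v in proj(p,TAG)),(255,0,255),0,8)
    c=proj(p,nose).astype(int);c[0]=np.clip(c[0],130,510);c[1]=np.clip(c[1],130,350)
    k=(120 if p is w else 65);a=im[c[1]-k:c[1]+k,c[0]-k:c[0]+k];out.append(cv2.resize(a,(266,266),interpolation=cv2.INTER_CUBIC) if 0 else cv2.resize(a,(400,400),interpolation=cv2.INTER_CUBIC))
cv2.imwrite("pics/c10.png",np.hstack(out[:2]));cv2.imwrite("pics/c10t.png",out[2])
E
```

```text
[0.5499 0.2695 0.3406] [0.5499 0.2692 0.3404] [2.3564 0.0003 0.0005] [ 2.3562  0.     -0.    ] 0.024963486923738603 25.225
nose [0.55   0.0732 0.1442] focus [0.55   0.0166 0.0876]
w reader [(array([316.2, 234.2]), 0.77)] exp [319.5341 233.1715] tag [(array([319.9, 208.6]), 0.83), (array([367.7, 221.1]), 0.82)] exp [319.5658 206.2054]
s reader [] exp [309.1699 235.0302] tag [(array([320.9, 231.2]), 0.62)] exp [321.1576 235.4907]
t reader [(array([294.9, 238.8]), 0.78)] exp [298.579  241.4111] tag [(array([402.3, 276.8]), 0.98), (array([326.4, 244.1]), 0.83)] exp [326.9319 245.5823]
```

View pics/c10.png

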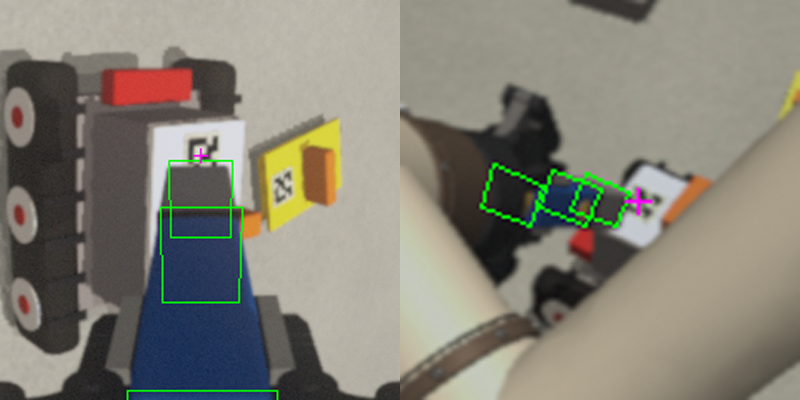

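```bash
python3 - <<'E'
import cv2,numpy as np
a=cv2.imread("pics/w10.png")[185:275,275:365];a=cv2.resize(a,(450,450),interpolation=cv2.INTER_CUBIC)
a=cv2.convertScaleAbs(a,alpha=1.6)
for k in range(0,90,10): cv2.putText(a,str(275+k),(k*5,10),0,.35,(0,255,255));cv2.line(a,(k*5,12),(k*5,18),(0,255,255));cv2.putText(a,str(185+k),(0,k*5+4),0,.35,(0,255,255))
b=cv2.resize(cv2.imread("pics/c10t.png"),(350,350));b=cv2.copyMakeBorder(b,0,100,0,0,0)
cv2.imwrite("pics/c11.png",np.hstack([a,b]))
E
python3 - <<'E'
from h import *
np.set_printoptions(precision=1,suppress=True)
w=cams.get_image("wrist");p=snap("wrist");s=bot.sense();Rm=R.from_rotvec(s["orientation"]).as_matrix()
n=s["tcp_pos"]+Rm[:,2]*L
for z in (0,.06): print(z,proj(p,[n-Rm[:,2]*z+Rm[:,0]*sx*.017+Rm[:,1]*sy*.013 for sx,sy in((1,1),(1,-1),(-1,-1),(-1,1))]).tolist())
E
```

```text
0 [[338.4240856226075, 209.6015376235985], [300.5973190889567, 209.61752632649117], [301.3394498957653, 255.7776760446166], [337.67665248344247, 255.7580341792904]]
0.06 [[344.09893414139714, 237.27249001206292], [295.32378195544544, 237.29669343238572], [296.7340076432462, 294.2270818632686], [342.6433954051529, 294.19580276469424]]
```

View pics/c11.png

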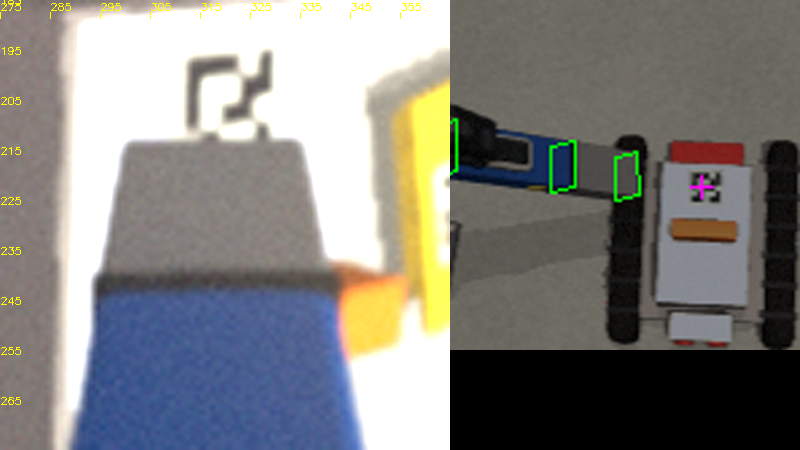

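```bash
python3 - <<'E'
from h import *
np.set_printoptions(precision=4,suppress=True)
t=snap("top");print("cover",fit(t,(.5142,.0187,-.065),.087,[(.11,.07)],(.01,.01,.08)))
for n in("motor","battery","flask"):print(n,[(onz(t,u,0),c) for u,c in lm(n,t)])
s=bot.sense();print(s["gripper_width"],s["ft_force"],s["tcp_pos"],s["time_s"])
bot.hand_in()
E
```

```text
cover (array([ 0.5142,  0.0174, -0.0765]), np.float64(53.646400451660156))
motor [(array([0.7967, 0.0105, 0.    ]), 0.65)]
battery [(array([ 0.7181, -0.2609,  0.    ]), 0.96)]
flask [(array([0.7174, 0.2946, 0.    ]), 0.56)]
0.025413835699113603 [ 0.0379 -0.1872 -1.8603] [0.5499 0.2692 0.3404] 25.975
the job is handed in; nothing more can be done
```

I put the white cover on the rover's control box, let go of it, and then drew the blue reader out of the black stand. I handed in at 26 s, still holding it at 45°, nose down, 8 cm from the code label.

- **Cover:** While lowering it, I felt contact at the height where the plate should rest on the rim. Pictures after release show it square on the box. The final top view puts it at (0.514, 0.017), against 0.514, 0.018 for the box mouth measured beforehand.
- **Reader aim:** By the arm's own position the nose is at (0.550, 0.073, 0.144), and its reading point is within about 0.5 mm of the label centre I measured. The grip was steady at 25.4 mm, and neither the force readings nor the pictures showed it touching the cover or rover.
- **Bystanders:** The motor, battery and flask were found within about 5 mm of where they started. That is about the detector's noise, and the arm never went near them.
- **Checks that disagreed:**
  - The wrist and top pictures put the nose about 2 mm off its computed place, in opposite directions across the label. I put that down to camera calibration and did not correct it.
  - Both also suggested a similar small offset, about 2 mm in the wrist view and up to 5 mm by the top-view detector, towards the reader's own side. I left that too, because the pads grip the flat sides squarely.
  - The side camera could not confirm the nose because the detector did not find the reader there.

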